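# Hold a tin's lid pressed on the lid-setting stand

## Robot

A 6-joint arm with a two-finger parallel gripper is mounted at the origin on the work surface. World frame = base frame: x ahead of the robot, y to its left, z up, the work surface at z = 0. Lengths are in m, angles in rad, forces in N, time in s.
With the tool pointing down it reaches from about 0.325 to 0.9 m from the base axis. Payload 6.1 kg.
Tool frame: the origin (TCP) lies at the very end of the fingers, on their centre line; the grasp point (between the pads) lies 19 mm behind it (r.pinch_z is the distance from the TCP to the grasp point, in m); z points along the fingers, y is the line along which they close (so a half turn about z gives the same grasp; the last joint's range is limited). The gripper opens to 87 mm and grips with 3 to 60 N. Pads are 19 mm wide; open, the fingers measure 117 mm over their backs; the gripper's body (75 mm by 190 mm) begins 51 mm behind the grasp point.
Start: joints at [1.083, 0.22, 1.526, -0, 1.395, -0.126], TCP at [0.221, 0.585, 0.197] pointing down, gripper open.
Joint ranges: [-2.98, 2.98], [-0.91, 2.08], [0.09, 2.57], [-1.24, 4.39], [0.2, 2.65], [-2.68, 2.68]. Speed limits (rad/s): [2.57, 2.57, 3.01, 3.14, 3.14, 3.14].

## Interface

Orientations are given as a unit quaternion [x, y, z, w].
In Python, from workcell import state, imaging, workorder, r gives the robot as it stands. The module is installed in compiled form; this text tells all that it offers.
- The arm moves only by the tool jog_arm, never from a script. Its argument "commands" is one flat list of numbers, 4 for each row, row after row: the shift along the world's x, y, z normalised to -1 to 1, where 1 is 40 mm, then the turn about the world's z normalised to -1 to 1, where 1 is 10 degrees. In form: [x, y, z, turn, x, y, z, turn, ...]. A call has 1 to 10 rows; each row shifts and turns the commanded pose from where the row before left it; what a row does not reach is not made up. A row lasts 1/8 s, in which the tool goes at most 62.5 mm and 10.7 degrees, less where a joint would pass 70% of its speed; a pose out of reach is approached as far as the arm can. A call with a number of a shift or a turn outside -1 to 1 is refused whole. A call with a gripper value outside its range is refused whole. "gripper" is the gripper command: -1 is fully open, 1 is shut, values between are in proportion, set as the call begins (left out, the last holds). The fingers move at their own pace and stop on an object; "force" is the grip in N (left out, the last holds). Time passes only in rows, so rows that do not move let the fingers close. It gives the time, the measured TCP pose, the force, the opening and the grip force at its end, in the units of the state.
- state(): the state, without advancing time (a new reading comes with each control period).
- imaging.get_image(name): name is "scene" or "top"; returns the picture (384x512x3 uint8, red, green, blue); there is no depth.
- imaging.get_calibration(name): a dict with "fov_y" (degrees; the focal length in pixels is half the picture's height over the tangent of half this angle, whatever the lens; pixels are square), "cx", "cy" (the principal point, pixels), "R" (3x3) and "t" (3): a world point X has camera coordinates R X + t. Camera axes: x right, y down, z forward; pixel columns grow to the right and rows downward; lengths in m; the calibration is good to about 2 mm. A picture is of the moment at which its call begins. get_calibration takes no time and is no camera call.
- workorder.sign_off(): hands the job in; it is judged then, once.
Trained networks look in the newest picture that a camera, given by its name, has taken for a name from the list of things; names that differ only in an ending like _2 or _b are one class to them, and where a whole thing is asked for, a point or a joint stands for the part that bears it (a point fixed in the world has none). Each returns a list of dicts, best first, with "confidence" (0 to 1); they miss things now and then, are a little off and sometimes report something else, mostly with a low value. They report only what shows in the picture. A call takes as long as a camera call. They do not tell look-alikes from the thing itself.
- imaging.boxes_of(camera, label): "bbox" ([centre column, centre row, width, height] in pixels, round what is visible of it).
- imaging.tip_of(camera, label): "location" ([column, row] in pixels: a listed point, or the origin of a listed thing).
The state is a dict: "time": time; "qpos": joint angles; "dq": joint speeds; "joint_efforts": joint torques, N m; "tool_pos": TCP position; "tcp_rot": TCP orientation; "force": force on the tool from outside, world axes, zero at the start; "wrist_torque": the same for the moment, N m; "opening": opening from 0.0 (shut) to 1.0 (fully open); "grasp_force": force on a finger pad.
Only numpy, scipy, OpenCV 4.12 (cv2) and the standard library are available. Lean on these libraries where they do the work, as an engineer would, in place of code of your own. Each camera call takes 0.05 s, during which the arm holds its last target. There are 200 camera calls.

## Task

Stand the tallest of the three round tins upright on the middle of the small raised spring pedestal of the lid-setting stand and let go of it. Then, with the fingers on top of its lid, press the tin straight down until the pedestal has sunk 12 mm, where the lid is level with the top of the gauge post (about half its stroke; never push it to its bottom stop), and finish while still holding it down there: do not let up at the end. Leave the other things on the table where they are.

Things in the scene. Friction and masses are not known exactly. Their poses are not given: they have to be found in the camera images.
- tin_center (a point): The tin to be worked on: a plain round aluminium tin with its lid on, upright, 60 mm diameter and 42 mm high, flat lid, about 0.1 to 0.2 kg; the tallest of three round tins that stand apart on the table in any order. This point is its centre, 21 mm above its underside and 21 mm below the top of its lid; z is its axis.
- pedestal_top (a point): Centre of the flat top of the lid-setting stand's pedestal: a steel disc 36 mm in diameter and 10 mm thick on a 20 mm stem that slides down into a 42 mm sleeve (sleeve top 60 mm above the table). At rest its top is 100 mm above the table; this point sinks with it.
- stand: The lid-setting stand, fixed to the table: a grey plate 170 x 120 x 18 mm. Origin on the table under the pedestal's axis; the plate reaches from -60 to +110 mm along its own x and 60 mm to either side along y.
- pedestal (a joint): How far the pedestal has been pressed down, in m: 0 at rest, 0.012 wanted, bottom stop at 0.025. It slides vertically on a spring with a preload of 3 N and a stiffness of 500 N/m, so 12 mm takes about 9 N (the tin's weight included); it springs back when let go. The tin's weight alone does not sink it.
- gauge_top (a point): Centre of the top of the gauge post, a fixed upright 12 mm steel rod with a 24 mm dark head, on the stand's plate 90 mm from the pedestal's axis along the stand's +x. Its top is 130 mm above the table: the height of the tin's lid when the tin stands on the pedestal and that has sunk 12 mm.
- wide_tin_center (a point): Bystander: centre of a wide flat round tin, 76 mm diameter, 22 mm high.
- small_tin_center (a point): Bystander: centre of a small round tin, 42 mm diameter, 26 mm high.
- dropper: Bystander: clear dropper bottle, 28 mm diameter, 85 mm high, origin at its underside.
- bowl: Bystander: white mixing bowl, 124 mm diameter, 55 mm high, origin at its underside.
- brush_box: Bystander: long cardboard box, 210 x 34 x 24 mm, lying along its x axis, origin at the middle of its underside.
- spatula: Bystander: white spatula 190 mm long, lying along its x axis.
- jar: Bystander: amber jar with a white cap, 56 mm diameter, 65 mm high, origin at its underside.
Things that resemble listed ones, but are neither listed nor needed, are in the scene too. What is shaped like the part that bears tin_center but purple or yellow is not meant.

How it is judged:
By the outcome, as a careful person would: the job done as asked, in the order asked, and still so for the second after the job is handed in, while the arm keeps its last pose, push and grip.
It also fails if it takes over 45 s, if anything falls off the work surface, if the arm or the gripper's body presses on something with over 40 N, if the wrist force passes 120 N, or if a joint passes its speed limit or range.

## Working session

There is one attempt and no reset: what is moved stays moved. The work goes in short steps, Python scripts to look and compute and a tool call to move; the robot and the scene stay as the last step left them, time stands still between calls to the robot, and variables do not carry over. Pictures are saved under pics/ and viewed, at most 10 in all, crops included, and the job is handed in when it is done.

Besides the shell and the picture viewer there is one more tool, called after "Emit:" in YAML: its name, and indented under it one key for each argument. jog_arm: Moves the arm, as the interface text tells. Its arguments: {"type":"object","properties":{"commands":{"type":"array","items":{"type":"number","minimum":-1,"maximum":1}},"gripper":{"type":"number"},"force":{"type":"number"}},"required":["commands"]}

```bash
mkdir -p pics; cat > h.py <<'E'
import numpy as np,cv2
from workcell import state, imaging, workorder, r
def ray(cam,px):
    c=imaging.get_calibration(cam);f=192/np.tan(np.radians(c['fov_y'])/2)
    R=np.array(c['R']);t=np.array(c['t'])
    d=R.T@np.array([(px[0]-c['cx'])/f,(px[1]-c['cy'])/f,1]);return -R.T@t,d
def atz(cam,px,z):
    o,d=ray(cam,px);return o+d*(z-o[2])/d[2]
def proj(cam,X):
    c=imaging.get_calibration(cam);f=192/np.tan(np.radians(c['fov_y'])/2)
    p=np.array(c['R'])@np.array(X)+np.array(c['t']);return p[:2]/p[2]*f+[c['cx'],c['cy']]
def snap(cam,name):
    im=imaging.get_image(cam);cv2.imwrite(f'pics/{name}.png',im[:,:,::-1]);return im
E
python3 - <<'E'
from h import *
for c in('scene','top'):
    snap(c,c+'0'); o,_=ray(c,(256,192)); print(c,o.round(3),imaging.get_calibration(c))
    for l,z in(('tin_center',.021),('pedestal_top',.1),('gauge_top',.13),('stand',0),('wide_tin_center',.011),('small_tin_center',.013)):
        for d in imaging.tip_of(c,l): print(l,np.round(d['location'],1),round(d['confidence'],2),atz(c,d['location'],z).round(4))
E
```

```text
scene [ 1.062 -0.488  0.95 ] {'fov_y': 42.567492834061746, 'cx': 249.93454500454095, 'cy': 193.93207123227907, 'R': array([[ 0.78599504,  0.61793873, -0.01906623],
       [ 0.44583801, -0.58791524, -0.67496974],
       [-0.42829927,  0.52202242, -0.73759903]]), 't': array([-0.51497451, -0.1192157 ,  1.4101955 ])}
tin_center [116.8 230.1] 0.82 [ 0.3398 -0.1175  0.021 ]
tin_center [213.8 273.8] 0.74 [ 0.6075 -0.069   0.021 ]
tin_center [158.4 222.6] 0.61 [ 0.4033 -0.0399  0.021 ]
tin_center [164.9 261.2] 0.58 [ 0.4965 -0.1113  0.021 ]
pedestal_top [253.1 200.4] 0.79 [0.5868 0.102  0.1   ]
gauge_top [284.7 205.6] 0.93 [0.6684 0.1111 0.13  ]
stand [253.8 224.3] 0.85 [0.5809 0.11   0.    ]
wide_tin_center [199.7 332.8] 0.58 [ 0.6737 -0.1905  0.011 ]
small_tin_center [122.9 312.5] 0.67 [ 0.5138 -0.2564  0.013 ]
top [0.384 0.096 1.121] {'fov_y': 51.38174735009659, 'cx': 255.61251463183362, 'cy': 192.77428661840588, 'R': array([[ 0.0112787 , -0.99973879,  0.01987805],
       [-0.98617181, -0.01440834, -0.16509864],
       [ 0.16534192, -0.01774107, -0.98607672]]), 't': array([0.06911881, 0.5651257 , 1.04399221])}
tin_center [308.4 180.5] 0.94 [ 0.6057 -0.0724  0.021 ]
tin_center [296.8 251.1] 0.93 [ 0.4084 -0.0385  0.021 ]
tin_center [326.4 216.2] 0.69 [ 0.5053 -0.1215  0.021 ]
tin_center [324.8 274.9] 0.67 [ 0.3453 -0.1142  0.021 ]
pedestal_top [249.9 179.8] 0.73 [0.5893 0.0927 0.1   ]
pedestal_top [368.1 266. ] 0.55 [ 0.3714 -0.2096  0.1   ]
gauge_top [246.3 144.1] 0.75 [0.6766 0.1033 0.13  ]
stand [246.8 187.7] 0.66 [0.5863 0.1009 0.    ]
wide_tin_center [346.6 161.4] 0.77 [ 0.6653 -0.1846  0.011 ]
small_tin_center [377.  213.6] 0.46 [ 0.5154 -0.2659  0.013 ]
```

```bash
python3 -c "
import cv2
a=cv2.imread('pics/scene0.png');cv2.imwrite('pics/s0b.png',cv2.resize(a,(800,600)))
a=cv2.imread('pics/top0.png');cv2.imwrite('pics/t0b.png',cv2.resize(a,(800,600)))"
```

```text
(no output)
```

View pics/s0b.png

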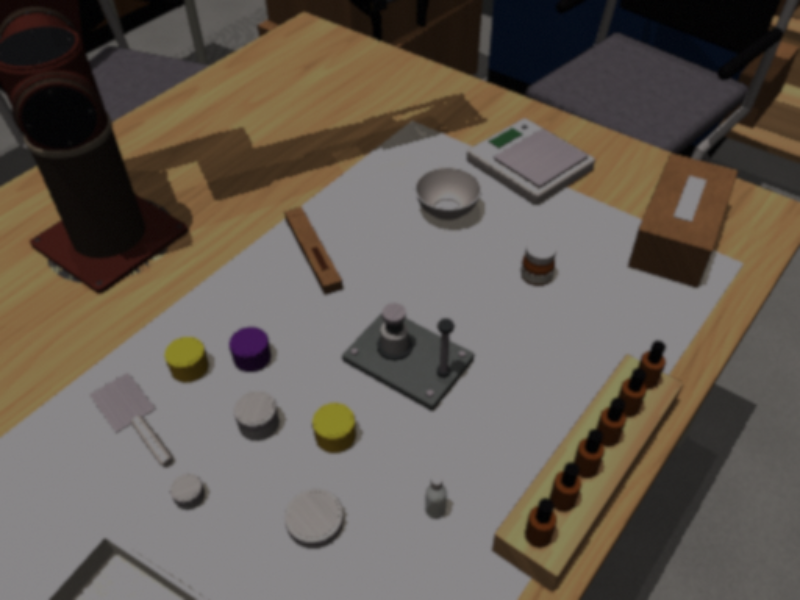

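View pics/t0b.png

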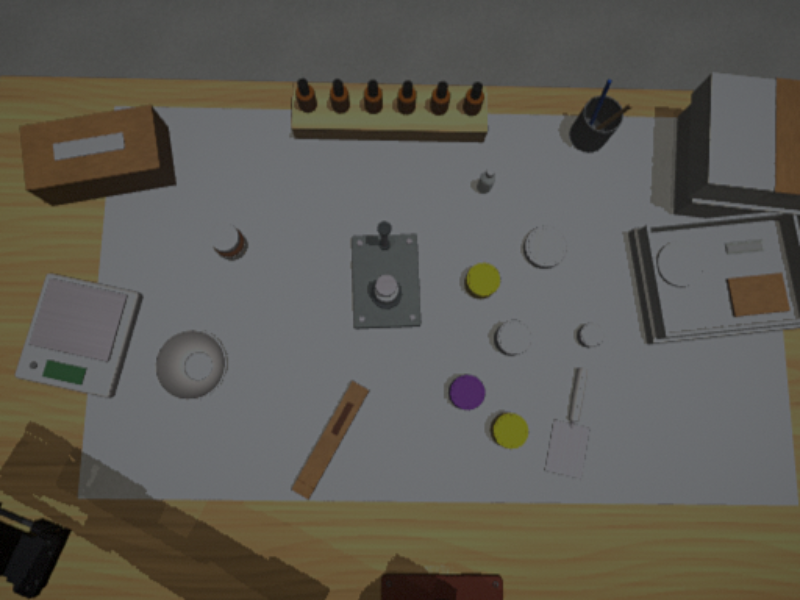

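The aluminium tin is the grey one at about (257,414) in the enlarged scene view and (514,337) in the top view. The yellow and purple ones are decoys. The pedestal is at (394,315) in scene and (386,288) in top. Next I refine both positions.

```bash
cat >> h.py <<'E'
def hull(cam,c,rad,z0,z1):
    a=np.linspace(0,2*np.pi,60,endpoint=False)
    P=[proj(cam,[c[0]+rad*np.cos(t),c[1]+rad*np.sin(t),z]) for t in a for z in(z0,z1)]
    return np.array(P)
def bb(P):
    lo,hi=P.min(0),P.max(0);return np.r_[(lo+hi)/2,hi-lo]
E
python3 - <<'E'
from h import *
from scipy.optimize import least_squares as ls
for lab,g,rad,z0,z1 in(('tin_center',(.5,-.117),.03,0,.042),('pedestal_top',(.588,.097),.018,.09,.1)):
    obs={}
    for c in('scene','top'):
        imaging.get_image(c)
        B=imaging.boxes_of(c,lab); e=bb(hull(c,g,rad,z0,z1))
        print(lab,c,'exp',e.round(1),[(np.round(b['bbox'],1),round(b['confidence'],2)) for b in B])
ims=[]
for c in('scene','top'):
    im=cv2.imread(f'pics/{c}0.png')
    for X in((.5,-.117,.021),(.588,.097,.1)):
        u,v=proj(c,X).round().astype(int); k=cv2.resize(im[v-25:v+25,u-32:u+32],None,fx=6,fy=6,interpolation=cv2.INTER_NEAREST)
        rad,z0,z1=(.03,0,.042) if X[1]<0 else (.018,.09,.1)
        for z in(z0,z1):
            P=np.array([proj(c,[X[0]+rad*np.cos(t),X[1]+rad*np.sin(t),z]) for t in np.linspace(0,6.28,60)])
            cv2.polylines(k,[((P-[u-32,v-25]+.5)*6).astype(int)],True,(0,255,0),1)
        k=cv2.convertScaleAbs(k,alpha=1.6); ims.append(k); print(c,u-32,v-25)
cv2.imwrite('pics/crop.png',np.vstack([np.hstack(ims[:2]),np.hstack(ims[2:])]))
E
```

```text
tin_center scene exp [164.  263.7  29.3  32.6] [(array([159.5, 224.2,  28.4,  31.3]), 0.86), (array([118.2, 230.2,  22.3,  30.2]), 0.77), (array([163.1, 264.9,  32.1,  32.1]), 0.69)]
tin_center top exp [325.  217.9  24.4  23.1] [(array([329.4, 214.3,  24.4,  26.6]), 0.96), (array([310.3, 180.1,  22.4,  23.3]), 0.95), (array([326.6, 276.4,  24.7,  18.7]), 0.7), (array([297.9, 249.2,  26.2,  19.2]), 0.59)]
pedestal_top scene exp [252.2 203.4  15.6  14.6] [(array([251.8, 203.5,  15.2,  19.8]), 0.72)]
pedestal_top top exp [248.2 180.6  13.8  14.2] [(array([248.1, 182.9,  12.9,  16.1]), 0.59), (array([123.6, 233.8,  48.7,  45.8]), 0.42)]
scene 132 239
scene 220 177
top 293 193
top 216 155
```

View pics/crop.png

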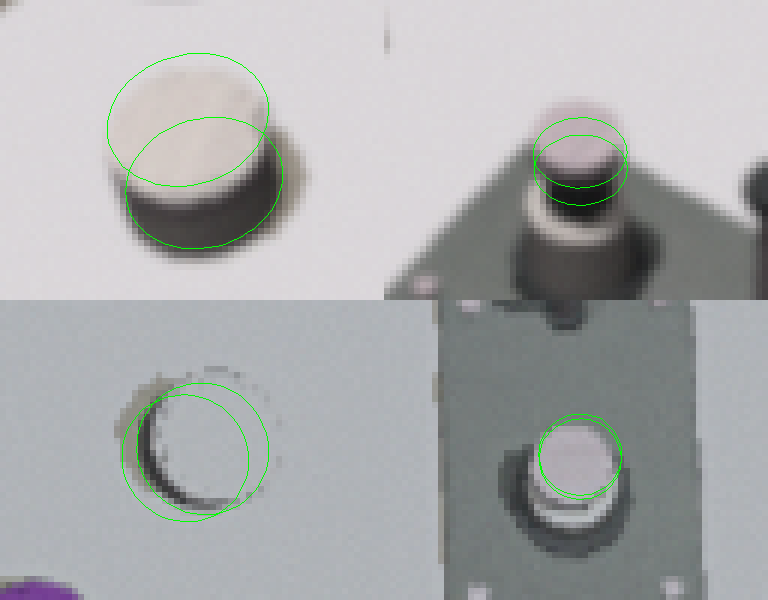

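```bash
python3 - <<'E'
from h import *
for n,z,a,b in(('tin',.042,(162.8,260.8),(326.8,215.3)),('ped',.1,(251.8,199.2),(247.7,180.8)),('gauge',.13,(284.7,205.6),(246.3,144.1))):
    A,B=atz('scene',a,z),atz('top',b,z);print(n,A.round(4),B.round(4))
    (o,d),(p,e)=ray('scene',a),ray('top',b); s=np.linalg.lstsq(np.c_[d,-e],p-o,rcond=None)[0]; print((o+d*s[0]).round(4),(p+e*s[1]).round(4))
st=state();R=st['tool_pos'],st['tcp_rot'];print(R, proj('top',st['tool_pos']),proj('scene',st['tool_pos']),r.pinch_z,st['opening'])
E
```

```text
tin [ 0.5048 -0.1219  0.042 ] [ 0.5055 -0.1185  0.042 ]
[ 0.5037 -0.1212  0.0403] [ 0.5057 -0.1189  0.0401]
ped [0.5821 0.1031 0.1   ] [0.5865 0.0984 0.1   ]
[0.5856 0.0987 0.1063] [0.5853 0.0984 0.1062]
gauge [0.6684 0.1111 0.13  ] [0.6766 0.1033 0.13  ]
[0.6736 0.1033 0.1407] [0.6735 0.1032 0.1407]
(array([0.22122411, 0.58452644, 0.1966449 ]), array([ 1.79916377e-01,  9.83681909e-01, -3.99802937e-06,  1.12723403e-06])) [ 23.85539185 332.1757536 ] [255.39880763  27.93214011] 0.0187 0.9998796380926981
```

Emit:
jog_arm:
  commands: [0.4, -0.9, 0, 0.2, 0.4, -1, 0, 0.2, 0.4, -1, 0, 0.2, 0.4, -1, 0, 0.2, 0.4, -1, 0, 0.2, 0.4, -1, 0, 0.2, 0.4, -1, 0, 0.2, 0.4, -1, 0, 0.2, 0.4, -1, 0, 0.2, 0.4, -1, 0, 0.27]
  gripper: -1

```text
time: 2.35
tool_pos: [0.3817, 0.1873, 0.1969]
tcp_rot: [-0.001, 1.0, 0.0, 0.0]
force: [1.4, 0.4, -0.1]
opening: 0.999
grasp_force: 0.0
```

Emit:
jog_arm:
  commands: [0.4, -0.9, 0, 0, 0.4, -0.9, 0, 0, 0.4, -0.9, 0, 0, 0.4, -0.9, 0, 0, 0.4, -0.9, 0, 0, 0.4, -0.9, -0.3, 0, 0.4, -0.9, -0.5, 0, 0.28, -0.9, -0.5, 0, 0, -0.4, -0.6, 0, 0, 0, 0, 0]

```text
time: 3.6
tool_pos: [0.5027, -0.1157, 0.1186]
tcp_rot: [0.001, 1.0, 0.001, -0.002]
force: [-1.2, 1.3, 0.5]
opening: 0.996
grasp_force: 0.0
```

```bash
python3 - <<'E'
from h import *
print(state()['tool_pos'].round(4))
a,b=snap('scene','s1'),snap('top','t1')
t=state()['tool_pos'];out=[]
for c,im in(('scene',a),('top',b)):
    u,v=proj(c,t).round().astype(int);print(c,u-32,v-37,proj(c,t))
    im=im.copy()
    out.append(cv2.convertScaleAbs(cv2.resize(im[v-37:v+38,u-32:u+32],None,fx=6,fy=6,interpolation=cv2.INTER_NEAREST),alpha=1.6))
cv2.imwrite('pics/c1.png',np.hstack(out)[:,:,::-1])
E
```

```text
[ 0.5027 -0.1157  0.1186]
scene 127 200 [159.3990784  237.14990734]
top 300 175 [331.59561052 212.25539954]
```

View pics/c1.png

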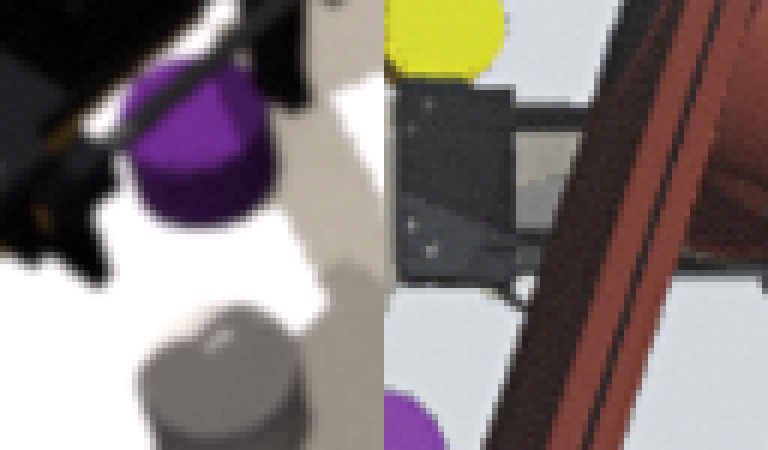

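The scene crop shows the fingers above the tin, with tips at crop (100,275) and (300,105). The tin is below them at crop (225,380), centred between the tips. I descend.

Emit:
jog_arm:
  commands: [0.05, -0.1, -0.5, 0, 0, 0, -0.6, 0, 0, 0, -0.6, 0, 0, 0, -0.5, 0, 0, 0, -0.4, 0, 0, 0, 0, 0, 0, 0, 0, 0]

```text
time: 4.58
tool_pos: [0.5073, -0.1195, 0.0177]
tcp_rot: [0.0, 1.0, -0.0, 0.001]
force: [-0.1, 0.3, 0.9]
opening: 0.998
grasp_force: 0.0
```

```bash
python3 - <<'E'
from h import *
t=state()['tool_pos'];print(t.round(4))
a=snap('scene','s2');u,v=132,225
k=cv2.resize(a[v:v+60,u-12:u+68],None,fx=8,fy=8,interpolation=cv2.INTER_NEAREST)
cv2.imwrite('pics/c2.png',cv2.convertScaleAbs(k,alpha=2.2)[:,:,::-1])
E
```

```text
[ 0.5073 -0.1195  0.0177]
```

View pics/c2.png

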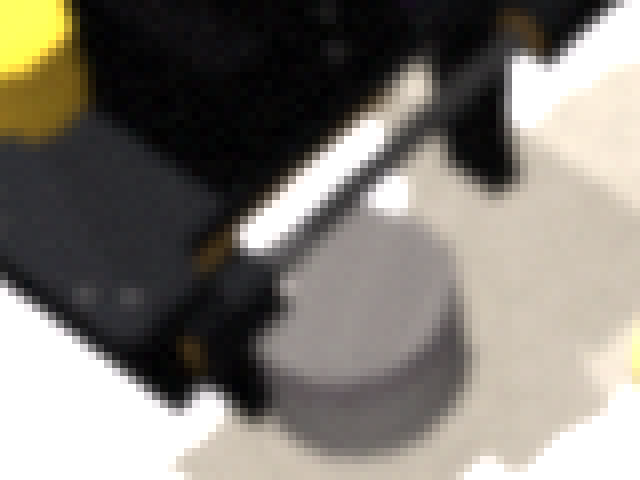

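Scene crop: the tin is between the fingers, with tips at (255,410) and (500,185) and the lid centre near (355,298). It sits a few mm towards -y. I nudge, lower and close.

Emit:
jog_arm:
  commands: [-0.03, -0.08, -0.15, 0, 0, 0, 0, 0]

```text
time: 4.88
tool_pos: [0.5049, -0.1229, 0.0104]
tcp_rot: [0.0, 1.0, 0.0, -0.0]
force: [-0.2, 0.8, -0.6]
opening: 0.999
grasp_force: 0.0
```

Emit:
jog_arm:
  commands: [0, 0, 0, 0, 0, 0, 0, 0, 0, 0, 0, 0, 0, 0, 0, 0, 0, 0, 0, 0]
  gripper: 1
  force: 12

```text
time: 5.5
tool_pos: [0.5053, -0.1227, 0.0107]
tcp_rot: [0.0, 1.0, -0.0, 0.0]
force: [-0.2, -0.2, 0.1]
opening: 0.681
grasp_force: 12.0
```

Emit:
jog_arm:
  commands: [0, 0, 0.4, 0, 0, 0, 0.8, 0, 0, 0, 0.9, 0, 0, 0.2, 0.8, 0, 0.2, 0.7, 0.4, 0, 0.4, 1, 0, 0, 0.4, 1, 0, 0, 0.4, 1, 0, 0, 0.4, 1, 0, 0, 0.2, 0.6, 0, 0]

```text
time: 6.75
tool_pos: [0.5856, 0.0994, 0.1435]
tcp_rot: [-0.0, 1.0, 0.0, 0.0]
force: [0.6, 0.5, -1.8]
opening: 0.679
grasp_force: 12.0
```

Emit:
jog_arm:
  commands: [0, 0, 0, 0, 0, 0, 0, 0]

```text
time: 7.0
tool_pos: [0.5849, 0.0968, 0.1429]
tcp_rot: [0.0, 1.0, -0.0, -0.0]
force: [-0.5, -0.1, -1.6]
opening: 0.677
grasp_force: 12.0
```

```bash
python3 - <<'E'
from h import *
t=state()['tool_pos'];print(t.round(4),state()['grasp_force'])
a=snap('scene','s3');b=snap('top','t3');u,v=215,155
k=cv2.resize(a[v:v+75,u:u+75],None,fx=8,fy=8,interpolation=cv2.INTER_NEAREST)
cv2.imwrite('pics/c3.png',cv2.convertScaleAbs(k,alpha=2.2)[:,:,::-1])
E
```

```text
[0.5849 0.0968 0.1429] 11.99978157877922
```

View pics/c3.png

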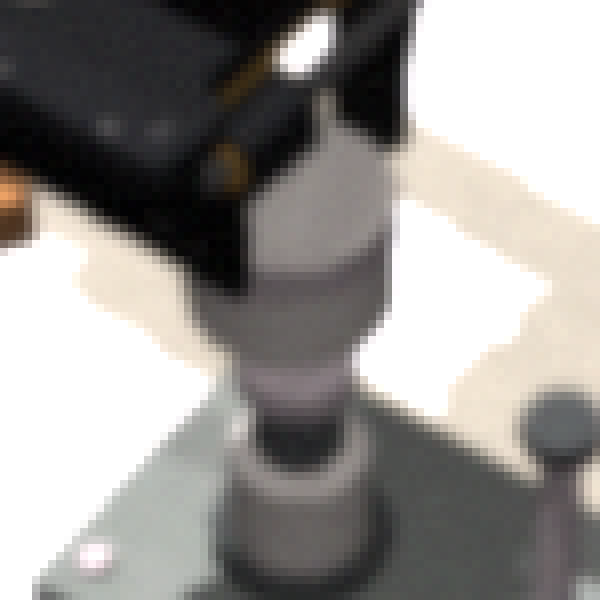

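```bash
python3 - <<'E'
from h import *
g0=cv2.imread('pics/scene0.png',0);g=cv2.imread('pics/s3.png',0)
print('col 251 now rows186-215',g[186:216,251])
print('col 251 before rows190-215',g0[190:216,251])
for r_ in(188,192): print('now row',r_,g[r_,234:270])
print('now row 202',g[202,238:266]);
for r_ in(196,199,202): print('before row',r_,g0[r_,238:266])
def low(P): i=P[:,1].argmax();return P[i]
T=hull('scene',(.5849,.0968),.03,.132,.174);D=hull('scene',(.5855,.0986),.018,.09,.1)
for n,P in(('tin',T),('disc',D)): print(n,P.min(0).round(1),P.max(0).round(1))
T2=hull('top',(.5849,.0968),.03,.132,.174);print(T2.min(0),T2.max(0))
E
```

```text
col 251 now rows186-215 [63 62 56 45 39 40 41 43 45 44 45 45 44 45 46 53 55 56 53 47 38 29 22 17
 18 18 20 31 50 63]
col 251 before rows190-215 [134 134 133 128 120 114 112 112 112 112 112 113 111 109 101  76  46  29
  19  14  13  16  18  41  82 108]
now row 188 [ 99  91  77  55  28   9   3   2   3   1   2  13  36  49  53  55  54  56
  56  55  55  53  49  44  40  36  37  36  37  61 114 147 154 154 154 154]
now row 192 [103 104 102  92  68  44  36  36  33  30  27  31  37  40  39  41  39  41
  41  42  42  43  42  43  42  42  41  40  41  65 116 147 154 155 154 154]
now row 202 [149 140 127 108  89  78  63  52  52  56  57  57  55  55  55  56  57  57
  57  53  54  71  97 121 139 148 152 153]
before row 196 [134 134 134 135 134 134 134 129 122 116 114 113 112 112 111 112 113 113
 113 116 122 130 133 134 134 134 134 135]
before row 199 [135 135 135 134 134 129 122 115 114 114 112 112 113 112 113 112 110 111
 113 115 116 122 130 133 135 135 134 135]
before row 202 [135 133 128 116  95  78  71  82  99 109 114 114 113 111 111 113 115 115
 111 100  86  93 115 129 134 134 134 134]
tin [236.9 169.4] [264.2 201.9]
disc [244.  195.3] [259.6 209.8]
[235.96718343 163.47082303] [260.72207799 190.67160066]
```

The crop shows the tin held upright over the pedestal, base centre near (290,300) and disc centre near (296,385). From the edge profiles, the tin needs about +3 mm in y. I correct and lower.

Emit:
jog_arm:
  commands: [0, 0.08, -0.1, 0, 0, 0, -0.3, 0, 0, 0, -0.25, 0, 0, 0, -0.1, 0, 0, 0, 0, 0, 0, 0, 0, 0]

```text
time: 7.85
tool_pos: [0.5855, 0.1005, 0.113]
tcp_rot: [0.0, 1.0, 0.0, 0.0]
force: [0.9, -0.3, -1.6]
opening: 0.683
grasp_force: 12.0
```

Emit:
jog_arm:
  commands: [0, 0, -0.04, 0, 0, 0, -0.02, 0, 0, 0, 0, 0, 0, 0, 0, 0]

```text
time: 8.35
tool_pos: [0.5855, 0.1006, 0.1106]
tcp_rot: [0.0, 1.0, 0.0, 0.0]
force: [-1.3, 0.1, 0.5]
opening: 0.682
grasp_force: 12.0
```

Emit:
jog_arm:
  commands: [0, 0, 0, 0, 0, 0, 0, 0, 0, 0, 0, 0, 0, 0, 0, 0]
  gripper: -1

```text
time: 8.85
tool_pos: [0.5852, 0.1005, 0.1102]
tcp_rot: [0.0, 1.0, 0.0, 0.0]
force: [0.8, -1.1, -0.2]
opening: 0.978
grasp_force: 0.0
```

Emit:
jog_arm:
  commands: [0, 0, 0.3, 0, 0, 0, 0.6, 0, 0, 0, 0.6, 0, 0, 0, 0.3, 0, 0, 0, 0, 0]

```text
time: 9.48
tool_pos: [0.586, 0.1006, 0.1837]
tcp_rot: [0.0, 1.0, 0.0, 0.001]
force: [0.0, 0.6, -0.0]
opening: 1.002
grasp_force: 0.0
```

Emit:
jog_arm:
  commands: [0, 0, 0, 0, 0, 0, 0, 0, 0, 0, 0, 0, 0, 0, 0, 0, 0, 0, 0, 0, 0, 0, 0, 0, 0, 0, 0, 0]
  gripper: 1

```text
time: 10.35
tool_pos: [0.5852, 0.1005, 0.1823]
tcp_rot: [0.0, 1.0, -0.0, 0.0]
force: [-0.3, -0.2, 0.2]
opening: 0.286
grasp_force: 0.0
```

```bash
python3 - <<'E'
from h import *
s=state();print(s['tool_pos'].round(4),s['force'],s['opening'])
a=snap('scene','s4');u,v=215,145
k=cv2.resize(a[v:v+75,u:u+75],None,fx=8,fy=8,interpolation=cv2.INTER_NEAREST)
cv2.imwrite('pics/c4.png',cv2.convertScaleAbs(k,alpha=2.2)[:,:,::-1])
E
```

```text
[0.5852 0.1005 0.1823] [-0.29459735 -0.16294522  0.17547226] 0.2858443691343707
```

View pics/c4.png

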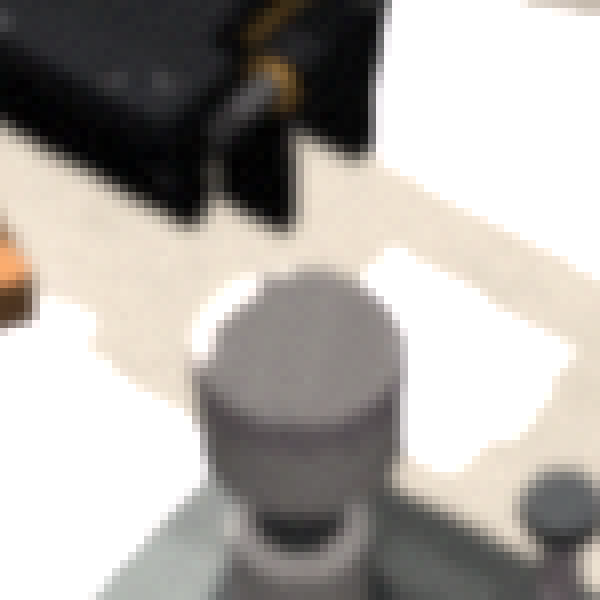

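The tin stands upright and free on the pedestal, lid centre near (298,350), in line with the sleeve. I finish closing and come down to just above the lid.

Emit:
jog_arm:
  commands: [0, 0, 0, 0, 0, 0, 0, 0, 0, 0, 0, 0, 0, 0, 0, 0, 0, 0, -0.2, 0, 0, 0, -0.3, 0, 0, 0, -0.2, 0, 0, 0, 0, 0, 0, 0, 0, 0]

```text
time: 11.52
tool_pos: [0.5854, 0.1005, 0.1543]
tcp_rot: [0.0, 1.0, 0.0, 0.0]
force: [0.3, -0.1, -0.2]
opening: 0.008
grasp_force: 0.0
```

Emit:
jog_arm:
  commands: [0, 0, -0.1, 0, 0, 0, -0.1, 0, 0, 0, -0.1, 0, 0, 0, -0.05, 0, 0, 0, 0, 0, 0, 0, 0, 0]

```text
time: 12.28
tool_pos: [0.5853, 0.1005, 0.1404]
tcp_rot: [0.0, 1.0, -0.0, 0.0]
force: [-0.1, 0.0, -0.2]
opening: 0.008
grasp_force: 0.0
```

Emit:
jog_arm:
  commands: [0, 0, -0.03, 0, 0, 0, -0.02, 0, 0, 0, 0, 0, 0, 0, 0, 0]

```text
time: 12.78
tool_pos: [0.5852, 0.1005, 0.1382]
tcp_rot: [0.0, 1.0, 0.0, 0.0]
force: [-0.6, -0.4, -0.2]
opening: 0.002
grasp_force: 0.0
```

Emit:
jog_arm:
  commands: [0, 0, -0.03, 0, 0, 0, -0.02, 0, 0, 0, 0, 0, 0, 0, 0, 0]

```text
time: 13.28
tool_pos: [0.5852, 0.1005, 0.1363]
tcp_rot: [0.0, 1.0, 0.0, 0.0]
force: [0.1, -0.7, -0.5]
opening: 0.006
grasp_force: 0.0
```

```bash
python3 - <<'E'
from h import *
F=[];Z=[]
a=snap('scene','s5')
for i in range(6): imaging.get_image('top');s=state();F.append(s['force']);Z.append(s['tool_pos'][2])
print(np.mean(F,0),np.mean(Z),np.round(Z,4),np.array(F)[:,2].round(2),s['opening'],s['joint_efforts'])
u,v=215,145
k=cv2.resize(a[v:v+75,u:u+75],None,fx=8,fy=8,interpolation=cv2.INTER_NEAREST)
cv2.imwrite('pics/c5.png',cv2.convertScaleAbs(k,alpha=2.2)[:,:,::-1])
E
```

```text
[ 0.48795599 -0.09782486 -0.20285078] 0.13627243220340143 [0.1363 0.1363 0.1362 0.1363 0.1363 0.1363] [-0.24 -0.91  0.06  0.66 -0.05 -0.74] 0.006094946805399993 [ 2.25326935e-04 -4.66663957e+01 -3.71645272e+01 -3.25101544e-02
  7.81547790e-02 -1.98794947e-05]
```

View pics/c5.png

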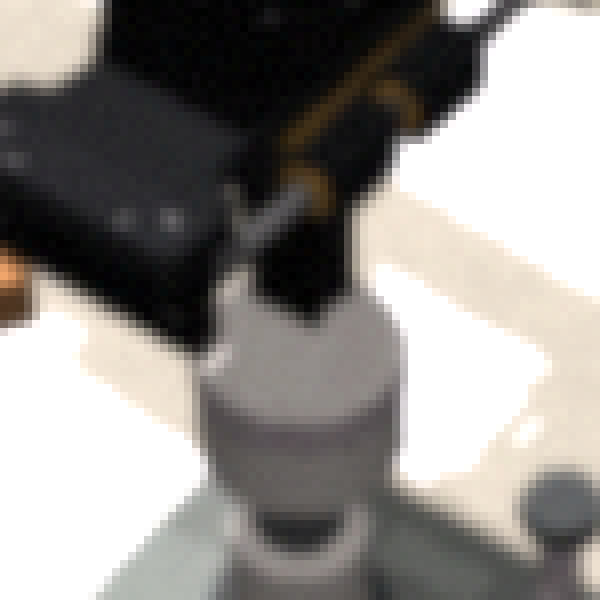

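The crop shows the fingertips at (312,325), still above the lid centre (305,350). There is no contact yet, so I keep going down in small steps until the force shows.

Emit:
jog_arm:
  commands: [0, 0, -0.04, 0, 0, 0, -0.04, 0, 0, 0, 0, 0, 0, 0, 0, 0]

```text
time: 14.12
tool_pos: [0.5852, 0.1005, 0.133]
tcp_rot: [0.0, 1.0, 0.0, -0.0]
force: [-0.3, -0.3, -0.7]
opening: 0.003
grasp_force: 0.0
```

Emit:
jog_arm:
  commands: [0, 0, -0.04, 0, 0, 0, -0.02, 0, 0, 0, 0, 0, 0, 0, 0, 0]

```text
time: 14.62
tool_pos: [0.5852, 0.1005, 0.1306]
tcp_rot: [0.0, 1.0, -0.0, 0.0]
force: [-0.1, -0.1, -0.8]
opening: 0.008
grasp_force: 0.0
```

Emit:
jog_arm:
  commands: [0, 0, -0.04, 0, 0, 0, -0.02, 0, 0, 0, 0, 0]

```text
time: 15.0
tool_pos: [0.5851, 0.1005, 0.1281]
tcp_rot: [0.0, 1.0, -0.0, -0.0]
force: [-0.8, 0.4, 0.3]
opening: 0.007
grasp_force: 0.0
```

```bash
python3 - <<'E'
from h import *
a=snap('scene','s6')
for n in('s4','s5','s6'):
    g=cv2.imread(f'pics/{n}.png',0);print(n,g[184:214,251])
u,v=215,145
k=cv2.resize(a[v:v+75,u:u+75],None,fx=8,fy=8,interpolation=cv2.INTER_NEAREST)
cv2.imwrite('pics/c6.png',cv2.convertScaleAbs(k,alpha=2.2)[:,:,::-1])
E
```

```text
s4 [63 63 62 63 63 63 63 62 62 63 63 62 60 54 43 39 38 39 42 43 44 43 43 43
 40 31 22 17 19 30]
s5 [39 55 62 64 63 63 64 64 64 64 64 63 61 54 44 38 39 39 43 44 44 43 44 44
 40 30 21 17 20 30]
s6 [ 2 10 27 48 60 64 64 64 65 64 64 64 62 55 44 39 39 40 43 44 43 44 45 45
 42 31 20 18 19 30]
```

View pics/c6.png

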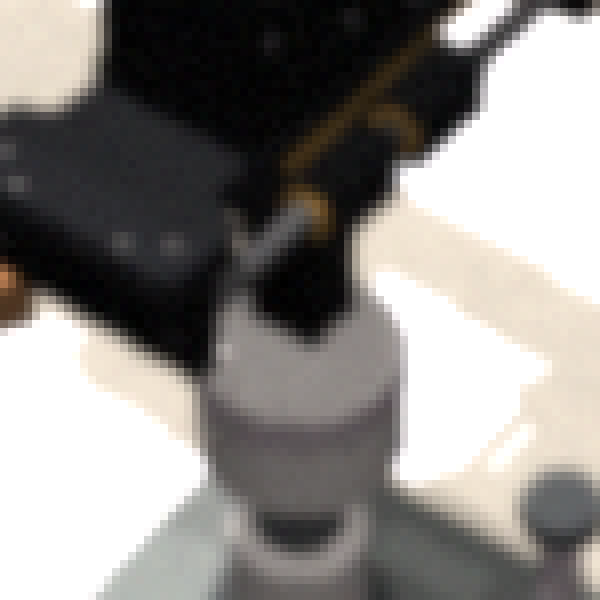

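The tin has not moved in any frame. The fingertip's front corner is at (312,345), still above the lid, so I keep stepping down.

Emit:
jog_arm:
  commands: [0, 0, -0.04, 0, 0, 0, -0.03, 0, 0, 0, 0, 0, 0, 0, 0, 0]

```text
time: 15.55
tool_pos: [0.5852, 0.1005, 0.1255]
tcp_rot: [0.0, 1.0, -0.0, 0.0]
force: [-0.3, -0.3, -0.4]
opening: 0.008
grasp_force: 0.0
```

Emit:
jog_arm:
  commands: [0, 0, -0.04, 0, 0, 0, -0.03, 0, 0, 0, 0, 0, 0, 0, 0, 0]

```text
time: 16.05
tool_pos: [0.5852, 0.1005, 0.1226]
tcp_rot: [0.0, 1.0, 0.0, -0.0]
force: [-0.3, -0.8, -0.1]
opening: 0.007
grasp_force: 0.0
```

Emit:
jog_arm:
  commands: [0, 0, -0.04, 0, 0, 0, -0.03, 0, 0, 0, 0, 0, 0, 0, 0, 0]

```text
time: 16.55
tool_pos: [0.5852, 0.1005, 0.1198]
tcp_rot: [0.0, 1.0, -0.0, -0.0]
force: [0.2, 0.6, -0.1]
opening: 0.005
grasp_force: 0.0
```

```bash
python3 - <<'E'
from h import *
a=snap('scene','s7')
for n in('s4','s6','s7'):
    g=cv2.imread(f'pics/{n}.png',0)
    for c in(253,): print(n,g[180:214,c])
F=[]
for i in range(6): imaging.get_image('top');s=state();F.append(s['force'][2])
print(np.mean(F),s['tool_pos'],s['qpos'].round(4),s['tcp_rot'].round(4))
E
```

```text
s4 [64 62 63 63 62 63 63 63 64 63 64 63 65 63 63 62 61 56 45 39 38 39 41 45
 44 44 43 43 41 31 22 17 19 31]
s6 [ 2  3  2  1  1  3  8 25 48 61 64 65 63 64 63 63 62 57 47 40 39 39 42 44
 44 45 44 43 42 31 22 18 21 32]
s7 [ 2  1  0  2  2  2  2  2  4 15 37 55 63 64 63 63 62 57 46 40 39 39 42 44
 44 45 45 45 41 32 22 18 21 32]
0.017631938040453904 [0.58525299 0.10051377 0.11988253] [ 0.0373  0.2117  1.6851  0.      1.2447 -1.5329] [3.e-04 1.e+00 0.e+00 0.e+00]
```

Emit:
jog_arm:
  commands: [0, 0, -0.04, 0, 0, 0, -0.03, 0, 0, 0, 0, 0, 0, 0, 0, 0]

```text
time: 17.4
tool_pos: [0.5852, 0.1005, 0.117]
tcp_rot: [0.0, 1.0, -0.0, -0.0]
force: [0.6, 0.4, -0.6]
opening: 0.006
grasp_force: 0.0
```

Emit:
jog_arm:
  commands: [0, 0, -0.04, 0, 0, 0, -0.03, 0, 0, 0, 0, 0, 0, 0, 0, 0]

```text
time: 17.9
tool_pos: [0.5854, 0.1006, 0.1144]
tcp_rot: [0.0, 1.0, 0.0, 0.0]
force: [0.6, 0.1, 0.6]
opening: 0.005
grasp_force: 0.6
```

```bash
python3 - <<'E'
from h import *
a=snap('scene','s8')
for n in('s4','s8'):
    g=cv2.imread(f'pics/{n}.png',0)
    for c in(253,): print(n,g[180:214,c])
s=state();print(s['force'],s['tool_pos'])
u,v=215,145
k=cv2.resize(a[v:v+75,u:u+75],None,fx=8,fy=8,interpolation=cv2.INTER_NEAREST)
cv2.imwrite('pics/c8.png',cv2.convertScaleAbs(k,alpha=3.5)[:,:,::-1])
E
```

```text
s4 [64 62 63 63 62 63 63 63 64 63 64 63 65 63 63 62 61 56 45 39 38 39 41 45
 44 44 43 43 41 31 22 17 19 31]
s8 [ 6  0  2  1  3  2  1  2  1  2  7 20 43 59 64 64 64 62 54 44 40 40 42 45
 45 45 45 45 43 40 30 21 17 25]
[1.14166262 0.19925006 0.46343802] [0.58540217 0.10051498 0.11439788]
```

View pics/c8.png

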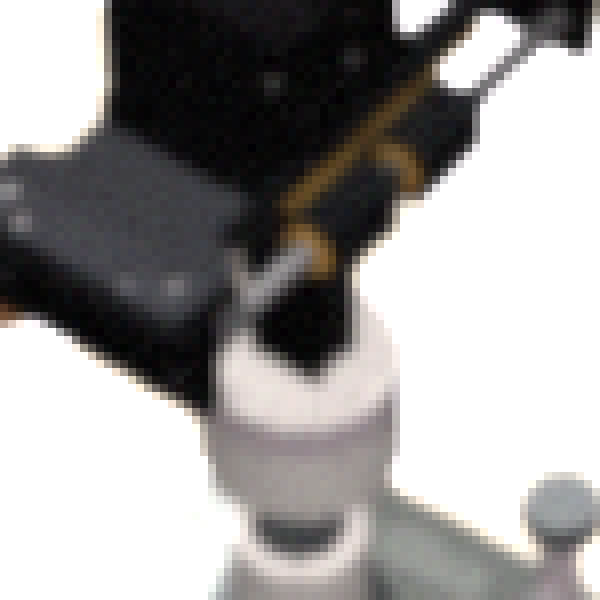

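The lid front edge moved about 0.8 px down, so the tin has begun to sink. I measure the sink and the force properly.

```bash
cat >> h.py <<'E'
def edge(g):  # mean subpixel rows of lid front edge (63->40) and lower disc edge (43->17)
    g=g.astype(float);o=[]
    for lo,hi,th in((192,206,52),(200,222,31)):
        v=[]
        for c in range(246,257):
            p=g[lo:hi,c]; i=np.where((p[:-1]>=th)&(p[1:]<th))[0]
            if len(i): i=i[0]; v.append(lo+i+(p[i]-th)/(p[i]-p[i+1]))
        o.append(np.mean(v))
    return np.array(o)
def sink():
    g0=cv2.imread('pics/s4.png',0); E=[];F=[]
    for i in range(4):
        im=imaging.get_image('scene');E.append(edge(cv2.cvtColor(im,cv2.COLOR_RGB2GRAY)));F.append(state()['force'])
    k=proj('scene',[.585,.1,.142-.03])[1]-proj('scene',[.585,.1,.142])[1]
    print('sink mm',((np.mean(E,0)-edge(g0))*30/k).round(2),'px/mm',k/30,'F',np.mean(F,0).round(2),'z',state()['tool_pos'][2].round(4),state()['grasp_force'])
E
python3 -c "
from h import *
for n in('s5','s6','s7','s8'): print(n,edge(cv2.imread(f'pics/{n}.png',0))-edge(cv2.imread('pics/s4.png',0)))
sink()"
```

```text
s5 [0.04944904 0.04974747]
s6 [0.07502296 0.05580808]
s7 [0.06923783 0.07239057]
s8 [0.86802112 0.71846561]
sink mm [3.01 2.52] px/mm 0.29839042890444983 F [0.34 0.61 1.78] z 0.1144 0.8194884895601717
```

Sunk about 2.5 mm, and the force is consistent with that. I press about 7 mm further, then measure.

Emit:
jog_arm:
  commands: [0, 0, -0.05, 0, 0, 0, -0.05, 0, 0, 0, -0.05, 0, 0, 0, -0.02, 0, 0, 0, 0, 0, 0, 0, 0, 0, 0, 0, 0, 0]

```text
time: 19.02
tool_pos: [0.5854, 0.1005, 0.1077]
tcp_rot: [0.0, 1.0, 0.0, 0.0]
force: [-0.1, 0.3, 4.6]
opening: 0.007
grasp_force: 2.5
```

```bash
python3 -c "
from h import *
sink()"
```

```text
sink mm [9.69 9.59] px/mm 0.29839042890444983 F [0.88 0.37 5.1 ] z 0.1076 2.507952160667628
```

```bash
python3 - <<'E'
from h import *
F=[];I=[]
for i in range(24):
    im=imaging.get_image('scene');I.append(im.astype(float));s=state();F.append(s['force'][2])
print('F',np.mean(F),np.std(F)/5,s['tool_pos'],s['time'])
m=np.mean(I,0).mean(2);cv2.imwrite('pics/s9.png',np.mean(I,0)[:,:,::-1])
b=cv2.imread('pics/s4.png').astype(float).mean(2)
# template match of the tin's lower body, subpixel, vs. before contact
up=lambda x:cv2.resize(x.astype(np.float32),None,fx=8,fy=8,interpolation=cv2.INTER_CUBIC)
for (r0,r1,c0,c1) in((195,207,243,262),(194,203,246,258),(192,206,240,246),(192,206,258,266)):
    T=up(b)[r0*8:r1*8,c0*8:c1*8];S=up(m)[(r0-3)*8:(r1+6)*8,(c0-2)*8:(c1+2)*8]
    q=cv2.matchTemplate(S,T,cv2.TM_CCOEFF_NORMED);_,v,_,l=cv2.minMaxLoc(q);print(v,(l[0]-16)/8,(l[1]-24)/8,'px ->mm',(l[1]-24)/8/.2984)
# control: stand must not move
T=up(b)[195*8:225*8,275*8:295*8];S=up(m)[192*8:228*8,272*8:298*8];_,v,_,l=cv2.minMaxLoc(cv2.matchTemplate(S,T,cv2.TM_CCOEFF_NORMED));print('gauge',v,l)
E
```

```text
F 5.157507298839317 0.08423990377596216 [0.58541529 0.10053439 0.10761036] 20.425
0.9919965863227844 0.125 2.75 px ->mm 9.215817694369973
0.995087206363678 0.125 2.625 px ->mm 8.796916890080428
0.6776387691497803 -1.0 0.875 px ->mm 2.9323056300268098
0.9559316039085388 0.375 1.0 px ->mm 3.351206434316354
gauge 0.9720713496208191 (23, 24)[ WARN:0@19.574] global loadsave.cpp:1063 imwrite_ Unsupported depth image for selected encoder is fallbacked to CV_8U.
```

Image says about 9.1 mm, force says about 8. The last 3.2 mm will centre it on 12 mm.

Emit:
jog_arm:
  commands: [0, 0, -0.05, 0, 0, 0, -0.03, 0, 0, 0, 0, 0, 0, 0, 0, 0, 0, 0, 0, 0]

```text
time: 21.05
tool_pos: [0.5855, 0.1005, 0.1047]
tcp_rot: [0.0, 1.0, 0.0, 0.0]
force: [-0.6, -0.1, 6.2]
opening: 0.005
grasp_force: 3.1
```

```bash
python3 - <<'E'
from h import *
sink();sink()
E
```

```text
sink mm [13.07 13.18] px/mm 0.29839042890444983 F [0.3  0.04 5.93] z 0.1046 3.055213250918314
sink mm [13.04 13.18] px/mm 0.29839042890444983 F [0.23 0.08 6.14] z 0.1046 3.055561281507835
```

```bash
python3 -c "
from h import *
print(workorder.sign_off())"
```

```text
the job is handed in; nothing more can be done
None
```

The tall tin stands upright on the pedestal, and I handed the job in with the closed fingers still pressing its lid, sunk about 12 mm: the image and arm height put it at 12–13 mm, but the force reading suggests nearer 10 mm.

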